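Press-check the four filters in the drawer, smallest to largest

TASK

Check the filter seats in the open middle drawer: with closed fingertips press lightly on each of the four round filters in the walnut frame, one at a time from the smallest to the largest, so that its sprung seat sinks a few millimetres and comes back up when you let go. Lift or shove no filter, leave the blower nozzle, the lens cap and the aluminium flap lid as they are, and finish clear of everything.

Things in the scene. Friction and masses are not known exactly. Their poses are not given: they have to be found in the camera images.
- cabinet: Fixed grey cabinet, middle drawer open, holding a walnut frame 214 (x) by 291 mm (y), top 84 mm above the table. Origin: table level below the frame's centre; x points into the cabinet, z up. Four 95 mm square filter pockets centred at x +-51.5, y +-90 mm; nozzle, cap and flap between them. Drawer walls reach 98 mm; the closed part (152 mm high) begins 170 mm beyond the origin.
- filter_s: The smallest of the four filters: a flat clear-shelled disc, 45 mm across, 9 mm thick, loose in one of the pockets (which one varies) on a 90 mm sprung seat. Origin: centre of its underside, 72 mm above the table; top face 9 mm higher. Pressed, it sinks straight down: gives at about 1 N, 5 mm at about 2.5 N, hard stop 10 mm down at about 4 N; springs back.
- filter_m: The second smallest of the four filters: a flat clear-shelled disc, 57 mm across, 9 mm thick, loose in one of the pockets (which one varies) on a 90 mm sprung seat. Origin: centre of its underside, 72 mm above the table; top face 9 mm higher. Pressed, it sinks straight down: gives at about 1 N, 5 mm at about 2.5 N, hard stop 10 mm down at about 4 N; springs back.
- filter_l: The second largest of the four filters: a flat clear-shelled disc, 70 mm across, 9 mm thick, loose in one of the pockets (which one varies) on a 90 mm sprung seat. Origin: centre of its underside, 72 mm above the table; top face 9 mm higher. Pressed, it sinks straight down: gives at about 1 N, 5 mm at about 2.5 N, hard stop 10 mm down at about 4 N; springs back.
- filter_xl: The largest of the four filters: a flat clear-shelled disc, 85 mm across, 9 mm thick, loose in one of the pockets (which one varies) on a 90 mm sprung seat. Origin: centre of its underside, 72 mm above the table; top face 9 mm higher. Pressed, it sinks straight down: gives at about 1 N, 5 mm at about 2.5 N, hard stop 10 mm down at about 4 N; springs back.
- nozzle: Stainless steel blower nozzle, 14 mm thick, 70 mm long, lying loose in the middle column's cell nearest the robot. Origin: below its middle, on the cell floor. Not to be disturbed.
- lens_cap: Black rubber lens cap, 54 mm across, 13 mm thick with a raised bar, lying loose in the middle column's second cell; it is not a filter. Origin: centre of its underside. Not to be disturbed.
- flap_edge (a point): Middle of the free edge (robot side) of the small aluminium hinged flap lid, 42 by 68 mm, over the coin-sized compartment in the middle column's far cell; hinged on its far side, shut or partly open at the start, free edge up to 125 mm above the table. Not to be disturbed.
Mind the look-alikes: they are no part of the job. Leave any red or turquoise look-alike of the filter_l alone. Leave any purple look-alike of the filter_xl alone.

How it is judged:
By the outcome, as a careful person would: the job done as asked, in the order asked, and still so for the second after the job is handed in, with the robot touching nothing.
It also fails if it takes over 48 s, if anything falls off the work surface, if the arm or the gripper's body presses on something with over 40 N, if the wrist force passes 120 N, or if a joint passes its speed limit or range.

ROBOT

A 6-joint arm with a two-finger parallel gripper is mounted at the origin on the work surface. World frame = base frame: x ahead of the robot, y to its left, z up, the work surface at z = 0. Lengths are in m, angles in rad, forces in N, time in s.
With the tool pointing down it reaches from about 0.275 to 0.725 m from the base axis. Payload 5.6 kg.
Tool frame: the origin (TCP) lies between the finger pads; the fingertips stand tip_extent ahead of it and the grasp point (between the pads) lies 2 mm behind it (tip_extent is the distance from the TCP to the fingertips, in m); z points along the fingers, y is the direction in which the jaws open and shut (so a half turn about z gives the same grasp; the last joint's range is limited). The gripper opens to 85 mm and grips with 20 to 120 N. Pads are 22 mm wide; open, the fingers measure 114 mm over their backs; the gripper's body (76 mm by 85 mm) begins 54 mm behind the grasp point. The pads swing forward as they close: fully open they stand 13 mm farther back than shut.
Start: joints at [-0.893, 0.255, 0.108, 0, -1.424, -0.285], TCP at [0.211, -0.508, 0.248] pointing down, gripper open.
Joint ranges: [-2.95, 2.95], [-1.21, 1.97], [-1.09, 1.5], [-2.87, 1.71], [-2.94, -0.07], [-3.05, 3.05]. Speed limits (rad/s): [2.57, 2.57, 3.14, 3.14, 3.14, 3.14].

INTERFACE

Orientations are given as [roll, pitch, yaw] about the fixed x, y, z axes, in that order (R = Rz(yaw) Ry(pitch) Rx(roll)).
In Python, from plant import state, camera, calibration, close_job, find_in, tip_extent gives the robot as it stands.
- The arm moves only by the shell command python3 -m pendant 'ROWS' [FORCE]. ROWS is JSON, a list of rows, each an object of numbers: "fingers": the opening, from 0 (shut) to 1 (fully open); "tx", "ty", "tz": the shift along the world's x, y, z in cm; "roll": the turn about the world's z in rad. In form: [{"fingers": .., "tx": .., "ty": .., "tz": .., "roll": ..}, ...]. A call has exactly 5 rows; each row is the pose to reach, as a shift and turn from the pose commanded when the call began; what a row does not reach only later rows make up. A row lasts 1/8 s, in which the tool goes at most 62.5 mm and 10.7 degrees, less where a joint would pass 70% of its speed; a pose out of reach is approached as far as the arm can. A call with a gripper value outside its range is refused whole. The fingers move at their own pace and stop on an object; FORCE is the grip in N (left out, the last holds). Time passes only in rows, so rows that repeat a pose let the fingers close, or fill a call up. It gives the time, the measured TCP pose, the force and the opening at its end, in the units of the state.
- state(): the state, without advancing time (a new reading comes with each control period).
- camera(name): name is "scene" or "top" or "wrist"; returns the picture (480x640x3 uint8, red, green, blue); there is no depth.
- calibration(name): a dict with "fx", "fy", "cx", "cy" (pixels), "cam_to_world" (4x4, takes a point from camera to world coordinates). Camera axes: x right, y down, z forward; pixel columns grow to the right and rows downward; lengths in m; the calibration is good to about 2 mm. A picture is of the moment at which its call begins: read the wrist's pose just before it. calibration takes no time and is no camera call; for the wrist camera it gives the pose at the moment of the call.
- close_job(): hands the job in, once; it reports no verdict.
Trained networks look in the newest picture that a camera, given by its name, has taken for a name from the list of things; names that differ only in an ending like _2 or _b are one class to them, and where a whole thing is asked for, a point or a joint stands for the part that bears it (a point fixed in the world has none). Each returns a list of dicts, best first, with "p" (0 to 1); they miss things now and then, are a little off and sometimes report something else, mostly with a low value. They report only what shows in the picture. A call takes as long as a camera call. They do not tell look-alikes from the thing itself.
- find_in(camera, name): "extent" ([left, top, right, bottom] in pixels, round what is visible of it).
The state is a dict: "clock": time; "joints": joint angles; "qvel": joint speeds; "joint_torque": joint torques, N m; "tcp_pos": TCP position; "eef_rot": TCP orientation; "ft_force": force on the tool from outside, world axes, zero at the start; "moment": the same for the moment, N m; "finger_gap": finger opening in m.
Only numpy, scipy, OpenCV 4.12 (cv2) and the standard library are available. Lean on these libraries where they do the work, as an engineer would, in place of code of your own. Each camera call takes 0.05 s, during which the arm holds its last target. There are 200 camera calls.

## Working session

There is one attempt and no reset: what is moved stays moved. The work goes in short steps, Python scripts to look and compute and a shell command to move; the robot and the scene stay as the last step left them, time stands still between calls to the robot, and variables do not carry over. Pictures are saved under pics/ and viewed, about 8 in all and at most 12, crops included, and the job is handed in when it is done.

```bash
mkdir -p pics
python3 - <<'E'
from plant import *
import cv2,numpy as np
s=state();print(s['clock'],s['tcp_pos'],s['eef_rot'],s['finger_gap'],s['ft_force'],tip_extent if not callable(tip_extent) else tip_extent())
for n in ['top','scene']:
    im=camera(n);cv2.imwrite(f'pics/{n}0.png',im[...,::-1]);c=calibration(n)
    print(n,c['fx'],c['cx'],c['cy'],np.round(c['cam_to_world'],3).tolist())
    for t in ['cabinet','filter_s','filter_m','filter_l','filter_xl','lens_cap','nozzle','flap_edge']:
        print(t,[(np.round(d['extent']).tolist(),round(d['p'],2)) for d in find_in(n,t)[:4]])
E
```

```text
0.0 [ 0.21041344 -0.50765226  0.24740785] [ 3.13970454e+00 -6.46172833e-05 -2.74884048e+00] 0.08529161117833252 [-0.31442434  0.5024271   0.48094491] 0.017
top 480.5614105174916 318.14393757490365 233.26631616492975 [[-0.013, -0.993, 0.116, 0.398], [-1.0, 0.015, 0.012, -0.032], [-0.014, -0.116, -0.993, 0.842], [0.0, 0.0, 0.0, 1.0]]
cabinet []
filter_s [([264.0, 163.0, 290.0, 190.0], 0.94), ([374.0, 211.0, 415.0, 250.0], 0.93), ([360.0, 306.0, 404.0, 350.0], 0.85), ([370.0, 146.0, 400.0, 184.0], 0.81)]
filter_m [([264.0, 163.0, 290.0, 190.0], 0.94), ([374.0, 211.0, 415.0, 250.0], 0.93), ([360.0, 306.0, 404.0, 350.0], 0.85), ([370.0, 146.0, 400.0, 184.0], 0.81)]
filter_l [([264.0, 163.0, 290.0, 190.0], 0.94), ([374.0, 211.0, 415.0, 250.0], 0.93), ([360.0, 306.0, 404.0, 350.0], 0.85), ([370.0, 146.0, 400.0, 184.0], 0.81)]
filter_xl [([258.0, 211.0, 308.0, 269.0], 0.96), ([169.0, 198.0, 221.0, 246.0], 0.89), ([371.0, 211.0, 416.0, 251.0], 0.23)]
lens_cap [([369.0, 148.0, 403.0, 186.0], 0.64)]
nozzle [([335.0, 218.0, 345.0, 256.0], 0.59), ([318.0, 175.0, 350.0, 211.0], 0.37)]
flap_edge [(
[... 351 characters left out ...]
244.0, 249.0, 286.0, 284.0], 0.6), ([379.0, 257.0, 404.0, 278.0], 0.59)]
filter_m [([172.0, 293.0, 216.0, 329.0], 0.67), ([278.0, 301.0, 317.0, 333.0], 0.63), ([244.0, 249.0, 286.0, 284.0], 0.6), ([379.0, 257.0, 404.0, 278.0], 0.59)]
filter_l [([172.0, 293.0, 216.0, 329.0], 0.67), ([278.0, 301.0, 317.0, 333.0], 0.63), ([244.0, 249.0, 286.0, 284.0], 0.6), ([379.0, 257.0, 404.0, 278.0], 0.59)]
filter_xl [([330.0, 206.0, 375.0, 247.0], 0.89), ([412.0, 217.0, 456.0, 254.0], 0.64), ([245.0, 250.0, 287.0, 285.0], 0.17)]
lens_cap [([316.0, 264.0, 349.0, 293.0], 0.67)]
nozzle [([300.0, 228.0, 320.0, 258.0], 0.76)]
flap_edge [([329.0, 282.0, 377.0, 318.0], 0.75), ([317.0, 265.0, 350.0, 293.0], 0.29)]
```

View pics/top0.png

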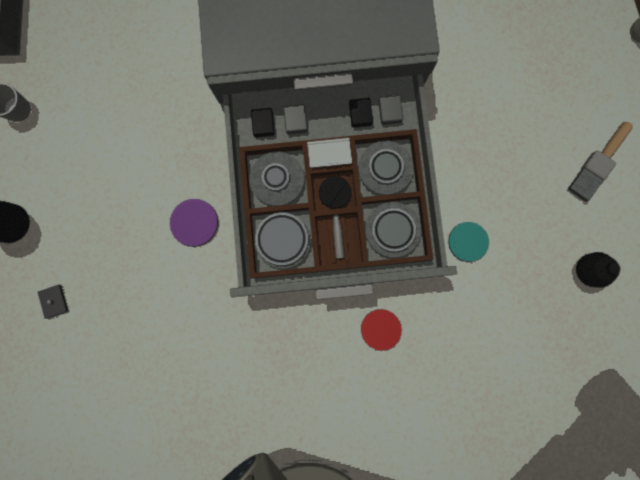

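View pics/scene0.png

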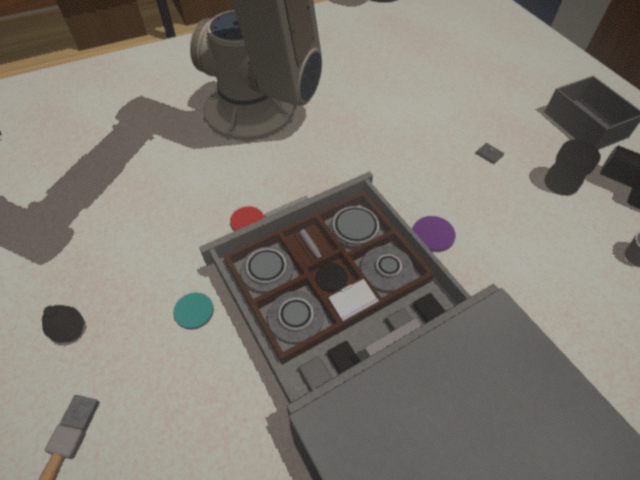

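The scene shows four filters in the frame: s about (276,176), m about (386,165), l about (393,230) and xl about (282,240). These could be mistaken for them, and I'll leave them alone:
- purple disc at (194,222)
- red disc at (381,330)
- teal disc at (468,242)
- black lens cap at (335,191)

The flap is at (329,153) and the nozzle at (339,238).

Next I'll measure the positions and check a close crop.

```bash
cat > h.py <<'E'
import numpy as np
from plant import calibration
def ray(name,u,v,z):
    c=calibration(name);T=np.array(c['cam_to_world'])
    d=T[:3,:3]@[(u-c['cx'])/c['fx'],(v-c['cy'])/c['fy'],1];o=T[:3,3]
    return (o+d*(z-o[2])/d[2])
E
python3 - <<'E'
import cv2,numpy as np
from h import ray
for n,pts in [('top',dict(s=(276,177),m=(386,165.5),l=(393.5,230),xl=(282.5,240))),('scene',dict(s=(389,265),m=(297,314),l=(265.5,266),xl=(354,225)))]:
    for k,(u,v) in pts.items(): print(n,k,np.round(ray(n,u,v,.081),4)[:2])
    
R={k:np.array(ray('top',*p,.084)[:2]) for k,p in dict(tl=(241,148),tr=(417,131),bl=(251,277),br=(432,259)).items()}
print(R); c=sum(R.values())/4
ex=(R['tl']+R['tr']-R['bl']-R['br']);yaw=np.arctan2(ex[1],ex[0])
ey=(R['tl']+R['bl']-R['tr']-R['br']);print(c,yaw,np.arctan2(-ey[0],ey[1]),np.linalg.norm(ex)/2,np.linalg.norm(ey)/2)
im=cv2.imread('pics/top0.png')[120:285,225:445]
cv2.imwrite('pics/crop.png',cv2.resize(im,None,fx=3.6,fy=3.6,interpolation=cv2.INTER_CUBIC))
E
```

```text
top s [0.5803 0.0444]
top m [ 0.5963 -0.1339]
top l [ 0.491  -0.1427]
top xl [0.4776 0.0344]
scene s [0.5809 0.0455]
scene m [ 0.5973 -0.1337]
scene l [ 0.4923 -0.1458]
scene xl [0.4797 0.0318]
{'tl': array([0.62865653, 0.10094315]), 'tr': array([ 0.65200311, -0.18544159]), 'bl': array([0.41943727, 0.08406084]), 'br': array([ 0.44372724, -0.20123673])}
[ 0.53595604 -0.05041858] 0.07811098798737325 0.08313492121731525 0.20938600564949694 0.2868317903757658
```

View pics/crop.png

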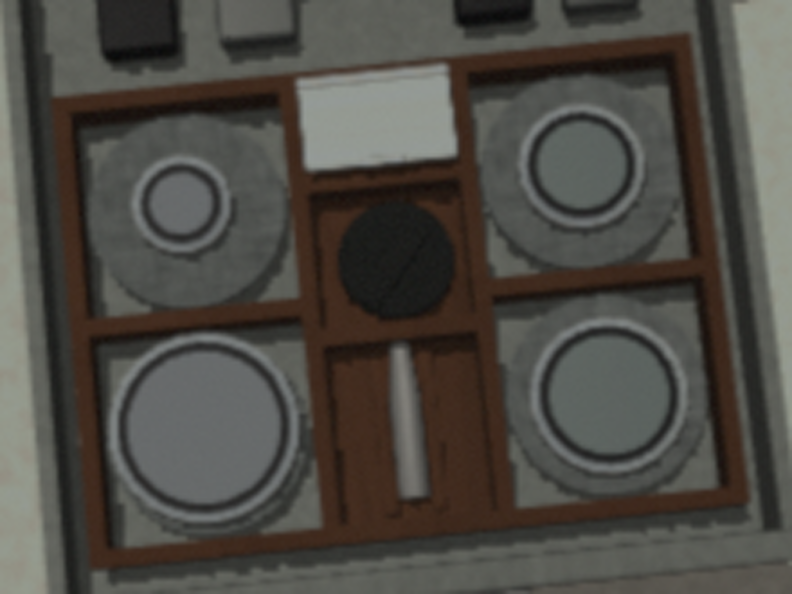

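The crop shows the four white-rimmed filters, growing in size from s to m to l to xl. The discs on the table are plain-coloured look-alikes, so my choice stands. I'll move above filter_s with the fingers shut.

```bash
python3 -m pendant '[{"fingers":0,"tx":2,"ty":3,"tz":0,"roll":-0.06},{"fingers":0,"tx":5,"ty":7.5,"tz":0,"roll":-0.12},{"fingers":0,"tx":8.3,"ty":12.5,"tz":0,"roll":-0.18},{"fingers":0,"tx":11.6,"ty":17.4,"tz":0,"roll":-0.24},{"fingers":0,"tx":15,"ty":22.5,"tz":0,"roll":-0.3}]' 20
python3 -m pendant '[{"fingers":0,"tx":3.3,"ty":5,"tz":0,"roll":0},{"fingers":0,"tx":6.6,"ty":10,"tz":0,"roll":0},{"fingers":0,"tx":10,"ty":15,"tz":0,"roll":0},{"fingers":0,"tx":13.3,"ty":20,"tz":0,"roll":0},{"fingers":0,"tx":16,"ty":24,"tz":0,"roll":0}]'
python3 -m pendant '[{"fingers":0,"tx":2.5,"ty":3.8,"tz":0,"roll":0},{"fingers":0,"tx":5,"ty":7.3,"tz":0,"roll":0},{"fingers":0,"tx":6,"ty":8.7,"tz":-2,"roll":0},{"fingers":0,"tx":6,"ty":8.7,"tz":-4,"roll":0},{"fingers":0,"tx":6,"ty":8.7,"tz":-6,"roll":0}]'
python3 -m pendant '[{"fingers":0,"tx":0,"ty":0,"tz":-2},{"fingers":0,"tx":0,"ty":0,"tz":-4},{"fingers":0,"tz":-5},{"fingers":0,"tz":-5},{"fingers":0,"tz":-5}]'
python3 -c "
from plant import *
print(state(),tip_extent)
import cv2
cv2.imwrite('pics/w1.png',camera('wrist')[...,::-1])"
```

```text
clock: 1.52
tcp_pos: [0.3613, -0.2815, 0.2485]
eef_rot: [-3.141, 0.001, -3.051]
ft_force: [1.5, 0.1, -0.6]
finger_gap: -0.0001
clock: 2.15
tcp_pos: [0.5215, -0.041, 0.2484]
eef_rot: [-3.142, 0.0, -3.048]
ft_force: [-0.1, -1.0, 1.0]
finger_gap: -0.0001
clock: 2.78
tcp_pos: [0.5806, 0.0443, 0.1874]
eef_rot: [-3.142, -0.0, -3.048]
ft_force: [0.1, -0.8, 1.1]
finger_gap: 0.0001
{'clock': 2.775, 'joints': array([ 3.44407290e-01,  3.42913621e-01,  7.51043959e-02, -3.33796260e-05,
       -1.30328182e+00, -1.82190712e+00]), 'qvel': array([-0.00531714,  0.06993876, -0.30646793,  0.00043903,  0.37881646,
        0.0011673 ]), 'joint_torque': array([ 2.07608412e-01, -4.32750428e+01,  2.38450384e+01,  5.21552145e+00,
       -5.12716379e-01, -1.97722067e-03]), 'tcp_pos': array([0.58064069, 0.04425691, 0.18741992]), 'eef_rot': array([-3.14155060e+00, -2.93477941e-04, -3.04830499e+00]), 'ft_force': array([ 0.13346616, -0.76186359,  1.1390409 ]), 'moment': array([ 0.00459809, -0.03305451, -0.03749786]), 'finger_gap': 9.918644796181477e-05} 0.017invalid input at $[0]: expected keys fingers, tx, ty, tz, roll
```

View pics/w1.png

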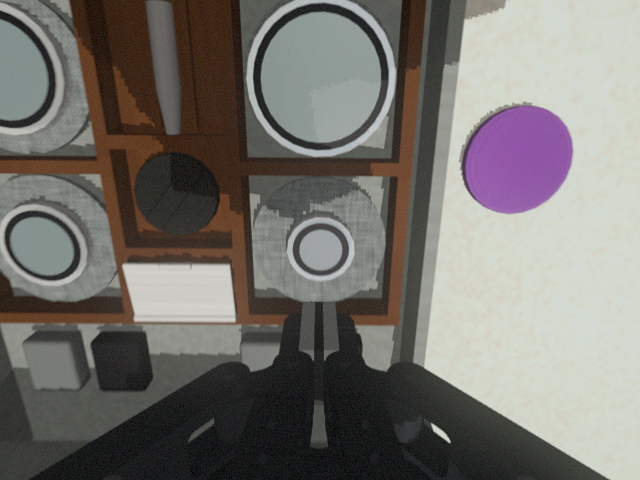

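The wrist view shows filter_s at (320,249), xl at (321,77) and m at (43,245). The flap is at (180,291), nearly shut. I'll cross-check the positions with the wrist calibration while carrying on down; the tip will still be 5 cm above the filter.

```bash
python3 -c "
from h import *
for p in [(320,249),(321,77),(43,245)]: print(np.round(ray('wrist',*p,.081),4))"
python3 -m pendant '[{"fingers":0,"tx":0,"ty":0.05,"tz":-2,"roll":0},{"fingers":0,"tx":0,"ty":0.05,"tz":-4,"roll":0},{"fingers":0,"tx":0,"ty":0.05,"tz":-6,"roll":0},{"fingers":0,"tx":0,"ty":0.05,"tz":-7.5,"roll":0},{"fingers":0,"tx":0,"ty":0.05,"tz":-7.5,"roll":0}]'
python3 -c "
from plant import *
s=state();print(s['tcp_pos'],s['ft_force'],s['moment'])"
```

```text
[0.5783 0.0451 0.081 ]
[0.4767 0.036  0.081 ]
[ 0.5922 -0.1324  0.081 ]
clock: 3.45
tcp_pos: [0.58, 0.0442, 0.1124]
eef_rot: [-3.141, -0.002, -3.049]
ft_force: [-0.3, 0.3, 0.6]
finger_gap: 0.0002
[0.57997758 0.04420945 0.11244487] [-0.30460502  0.34259028  0.57620064] [-0.03310688  0.03279865  0.02036002]
```

```bash
python3 -m pendant '[{"fingers":0,"tx":-0.1,"ty":0.05,"tz":-0.7,"roll":0},{"fingers":0,"tx":-0.1,"ty":0.05,"tz":-1.2,"roll":0},{"fingers":0,"tx":-0.1,"ty":0.05,"tz":-1.5,"roll":0},{"fingers":0,"tx":-0.1,"ty":0.05,"tz":-1.7,"roll":0},{"fingers":0,"tx":-0.1,"ty":0.05,"tz":-1.7,"roll":0}]'
python3 -c "
from plant import *
import numpy as np,cv2
im=camera('wrist');cv2.imwrite('pics/w2.png',im[...,::-1])
f=[]
for i in range(6):
  s=state();f.append(s['ft_force']);camera('wrist')
print(s['tcp_pos'],np.mean(f,0))"
```

```text
clock: 4.08
tcp_pos: [0.5796, 0.0449, 0.0964]
eef_rot: [-3.142, 0.0, -3.049]
ft_force: [0.0, 0.7, 2.3]
finger_gap: -0.0002
[0.57957929 0.04490853 0.09641862] [-0.66815117  0.42155856  1.36828519]
```

```bash
python3 -m pendant '[{"fingers":0,"tx":0,"ty":0,"tz":-0.2,"roll":0},{"fingers":0,"tx":0,"ty":0,"tz":-0.35,"roll":0},{"fingers":0,"tx":0,"ty":0,"tz":-0.4,"roll":0},{"fingers":0,"tx":0,"ty":0,"tz":-0.4,"roll":0},{"fingers":0,"tx":0,"ty":0,"tz":-0.4,"roll":0}]'
python3 -c "
from plant import *
import numpy as np,cv2
im=camera('wrist');cv2.imwrite('pics/w3.png',im[...,::-1])
f=[];p=[]
for i in range(6):
  s=state();f.append(s['ft_force']);p.append(s['tcp_pos']);camera('wrist')
print(np.mean(p,0),np.mean(f,0))"
```

```text
clock: 5.05
tcp_pos: [0.5797, 0.0449, 0.0924]
eef_rot: [-3.142, 0.0, -3.049]
ft_force: [-0.4, 0.4, 2.5]
finger_gap: -0.0
[0.57966758 0.0449057  0.09239369] [-0.78543477  0.13730447  2.59466918]
```

View pics/w3.png

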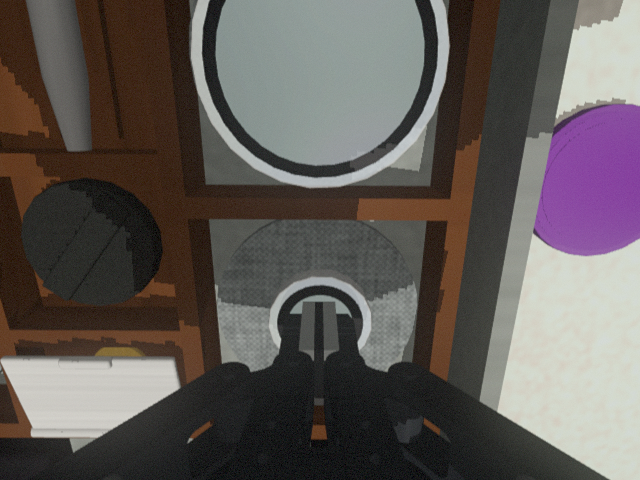

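filter_s sank about 5.6 mm at 2.6 N, with the tips centred on the disc and inside its rim. Now I'll release it, check that it returned, and move on to filter_m.

```bash
python3 -m pendant '[{"fingers":0,"tx":0,"ty":0,"tz":0.3,"roll":0},{"fingers":0,"tx":0,"ty":0,"tz":0.8,"roll":0},{"fingers":0,"tx":0,"ty":0,"tz":2.5,"roll":0},{"fingers":0,"tx":0,"ty":0,"tz":5.5,"roll":0},{"fingers":0,"tx":0,"ty":0,"tz":8.5,"roll":0}]'
python3 -m pendant '[{"fingers":0,"tx":0.2,"ty":-2,"tz":0.5,"roll":0},{"fingers":0,"tx":0.6,"ty":-7,"tz":0.5,"roll":0},{"fingers":0,"tx":1.1,"ty":-12.5,"tz":0.5,"roll":0},{"fingers":0,"tx":1.6,"ty":-17,"tz":0.5,"roll":0},{"fingers":0,"tx":1.6,"ty":-17.85,"tz":0.5,"roll":0}]'
python3 -c "
from h import *
import plant,cv2
cv2.imwrite('pics/w4.png',plant.camera('wrist')[...,::-1])
T=np.linalg.inv(calibration('wrist')['cam_to_world']);c=calibration('wrist');s=plant.state();print(s['tcp_pos'])
for p in [(.5968,-.134,.081),(.4915,-.144,.081)]:
  q=(T@[*p,1])[:3];print(q[0]/q[2]*c['fx']+c['cx'],q[1]/q[2]*c['fy']+c['cy'])"
```

```text
clock: 6.02
tcp_pos: [0.579, 0.0448, 0.1778]
eef_rot: [-3.142, -0.002, -3.049]
ft_force: [-0.8, 0.2, -0.3]
finger_gap: 0.0
clock: 6.65
tcp_pos: [0.5946, -0.1367, 0.1809]
eef_rot: [3.141, -0.003, -3.053]
ft_force: [0.1, 1.3, -0.0]
finger_gap: 0.0002
[ 0.59462625 -0.13625231  0.18106412]
321.6487094372941 254.82635458404715
321.2758470549107 74.41817094414043
```

View pics/w4.png

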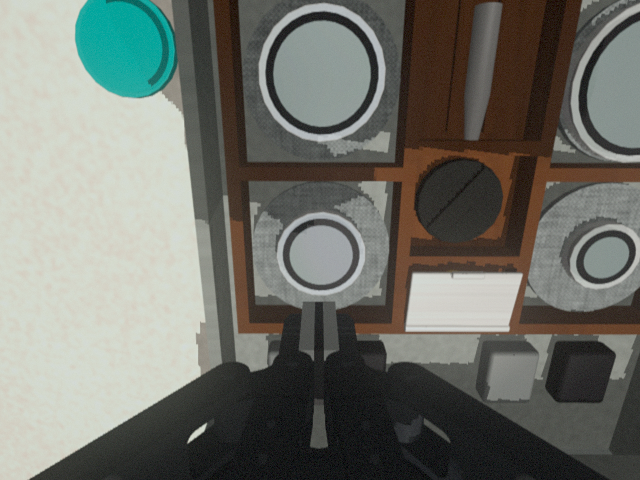

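The predicted position of filter_m (322,255) matches what I see at (321,254), and filter_s sits level again. I'll press m the same way.

```bash
python3 -m pendant '[{"fingers":0,"tx":0,"ty":0,"tz":-1.5,"roll":0},{"fingers":0,"tx":0,"ty":0,"tz":-4,"roll":0},{"fingers":0,"tx":0,"ty":0,"tz":-6.5,"roll":0},{"fingers":0,"tx":0,"ty":0,"tz":-7.5,"roll":0},{"fingers":0,"tx":0,"ty":0,"tz":-7.8,"roll":0}]'
python3 -m pendant '[{"fingers":0,"tx":0,"ty":0,"tz":-0.4,"roll":0},{"fingers":0,"tx":0,"ty":0,"tz":-0.7,"roll":0},{"fingers":0,"tx":0,"ty":0,"tz":-1,"roll":0},{"fingers":0,"tx":0,"ty":0,"tz":-1.2,"roll":0},{"fingers":0,"tx":0,"ty":0,"tz":-1.2,"roll":0}]'
cat > ft.py <<'E'
from plant import *
import numpy as np
f=[];p=[]
for i in range(6):
  s=state();f.append(s['ft_force']);p.append(s['tcp_pos']);camera('wrist')
print(np.mean(p,0),np.mean(f,0))
E
python3 ft.py
```

```text
clock: 7.32
tcp_pos: [0.5953, -0.1329, 0.1036]
eef_rot: [3.142, -0.001, -3.048]
ft_force: [-0.4, -0.2, -0.1]
finger_gap: 0.0001
clock: 7.95
tcp_pos: [0.596, -0.1335, 0.0927]
eef_rot: [-3.142, 0.001, -3.049]
ft_force: [0.0, 1.2, 2.6]
finger_gap: 0.0
[ 0.59596701 -0.13354592  0.09265819] [0.61545888 1.32984594 2.92516151]
```

filter_m sank about 5.3 mm at 2.9 N. Now I'll release it, go to filter_l and press it.

```bash
python3 -m pendant '[{"fingers":0,"tx":0,"ty":0,"tz":0.3,"roll":0},{"fingers":0,"tx":0,"ty":0,"tz":0.8,"roll":0},{"fingers":0,"tx":0,"ty":0,"tz":2.5,"roll":0},{"fingers":0,"tx":0,"ty":0,"tz":5.5,"roll":0},{"fingers":0,"tx":0,"ty":0,"tz":8.5,"roll":0}]'
python3 -m pendant '[{"fingers":0,"tx":-2,"ty":-0.2,"tz":0,"roll":0},{"fingers":0,"tx":-6,"ty":-0.6,"tz":0,"roll":0},{"fingers":0,"tx":-9.5,"ty":-0.95,"tz":0,"roll":0},{"fingers":0,"tx":-10.4,"ty":-1.05,"tz":0,"roll":0},{"fingers":0,"tx":-10.4,"ty":-1.05,"tz":0,"roll":0}]'
python3 -c "
from h import *
import plant,cv2
cv2.imwrite('pics/w5.png',plant.camera('wrist')[...,::-1])
T=np.linalg.inv(calibration('wrist')['cam_to_world']);c=calibration('wrist');s=plant.state();print(s['tcp_pos'])
for p in [(.5968,-.134,.081),(.4915,-.144,.081)]:
  q=(T@[*p,1])[:3];print(q[0]/q[2]*c['fx']+c['cx'],q[1]/q[2]*c['fy']+c['cy'])"
```

```text
clock: 8.88
tcp_pos: [0.5946, -0.1338, 0.1776]
eef_rot: [3.141, -0.003, -3.049]
ft_force: [0.1, -0.3, 0.6]
finger_gap: -0.0001
clock: 9.5
tcp_pos: [0.4912, -0.1443, 0.1775]
eef_rot: [-3.141, -0.0, -3.049]
ft_force: [0.8, 0.3, -0.8]
finger_gap: 0.0
[ 0.49184028 -0.1441709   0.17733983]
319.018011170527 390.7530067389995
318.8540257537553 252.53614182401265
```

View pics/w5.png

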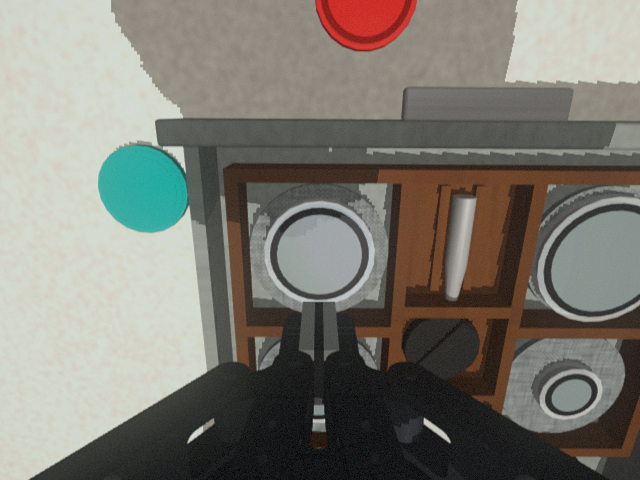

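filter_l is at (320,253), as predicted (319,253). The commanded z is about 0.1777, so 8.5 cm down presses it.

```bash
python3 -m pendant '[{"fingers":0,"tx":0,"ty":0,"tz":-1.5,"roll":0},{"fingers":0,"tx":0,"ty":0,"tz":-4,"roll":0},{"fingers":0,"tx":0,"ty":0,"tz":-6.3,"roll":0},{"fingers":0,"tx":0,"ty":0,"tz":-7.1,"roll":0},{"fingers":0,"tx":0,"ty":0,"tz":-7.3,"roll":0}]'
python3 -m pendant '[{"fingers":0,"tx":0,"ty":0,"tz":-0.4,"roll":0},{"fingers":0,"tx":0,"ty":0,"tz":-0.7,"roll":0},{"fingers":0,"tx":0,"ty":0,"tz":-1,"roll":0},{"fingers":0,"tx":0,"ty":0,"tz":-1.2,"roll":0},{"fingers":0,"tx":0,"ty":0,"tz":-1.2,"roll":0}]'
python3 ft.py
```

```text
clock: 10.18
tcp_pos: [0.4916, -0.1441, 0.1036]
eef_rot: [-3.142, -0.001, -3.049]
ft_force: [0.4, -0.4, 0.5]
finger_gap: 0.0002
clock: 10.8
tcp_pos: [0.492, -0.1441, 0.0926]
eef_rot: [-3.141, 0.001, -3.049]
ft_force: [1.1, 0.5, 1.6]
finger_gap: -0.0001
[ 0.4919826  -0.14411295  0.09262765] [1.26669828 0.32688692 2.25813076]
```

filter_l sank about 5.4 mm at 2.3 N. Now filter_xl.

```bash
python3 -m pendant '[{"fingers":0,"tx":0,"ty":0,"tz":0.3,"roll":0},{"fingers":0,"tx":0,"ty":0,"tz":0.8,"roll":0},{"fingers":0,"tx":0,"ty":0,"tz":2.5,"roll":0},{"fingers":0,"tx":0,"ty":0,"tz":5.5,"roll":0},{"fingers":0,"tx":0,"ty":0,"tz":8.5,"roll":0}]'
python3 -m pendant '[{"fingers":0,"tx":-0.2,"ty":2,"tz":0,"roll":0},{"fingers":0,"tx":-0.5,"ty":7,"tz":0,"roll":0},{"fingers":0,"tx":-0.9,"ty":12.5,"tz":0,"roll":0},{"fingers":0,"tx":-1.3,"ty":17,"tz":0,"roll":0},{"fingers":0,"tx":-1.35,"ty":17.9,"tz":0,"roll":0}]'
python3 -c "
from h import *
import plant,cv2
cv2.imwrite('pics/w6.png',plant.camera('wrist')[...,::-1])
T=np.linalg.inv(calibration('wrist')['cam_to_world']);c=calibration('wrist');s=plant.state();print(s['tcp_pos'])
for p in [(.4785,.035,.081)]:
  q=(T@[*p,1])[:3];print(q[0]/q[2]*c['fx']+c['cx'],q[1]/q[2]*c['fy']+c['cy'])"
```

```text
clock: 11.72
tcp_pos: [0.4905, -0.1441, 0.1777]
eef_rot: [3.141, -0.002, -3.049]
ft_force: [0.8, -0.7, -0.1]
finger_gap: 0.0005
clock: 12.35
tcp_pos: [0.4771, 0.0368, 0.1771]
eef_rot: [3.142, -0.002, -3.046]
ft_force: [0.3, -0.8, -0.3]
finger_gap: 0.0004
[0.47730302 0.0365427  0.17707322]
315.8536277000679 254.8977334984123
```

View pics/w6.png

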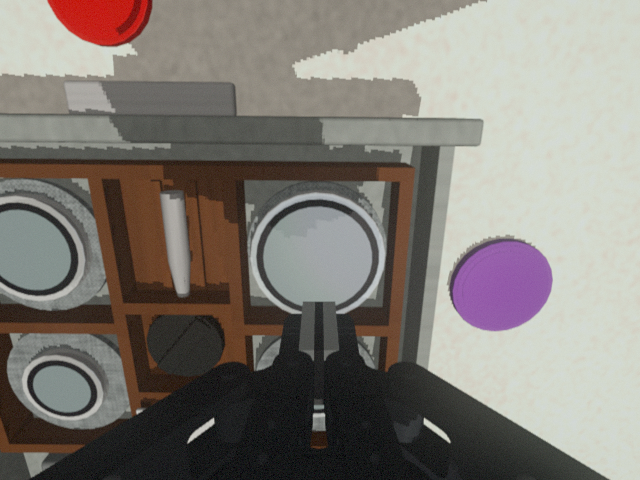

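filter_xl is at (318,255), within 2 px of the prediction. I'll press it.

```bash
python3 -m pendant '[{"fingers":0,"tx":0,"ty":0,"tz":-1.5,"roll":0},{"fingers":0,"tx":0,"ty":0,"tz":-4,"roll":0},{"fingers":0,"tx":0,"ty":0,"tz":-6.3,"roll":0},{"fingers":0,"tx":0,"ty":0,"tz":-7.1,"roll":0},{"fingers":0,"tx":0,"ty":0,"tz":-7.3,"roll":0}]'
python3 -m pendant '[{"fingers":0,"tx":0,"ty":0,"tz":-0.4,"roll":0},{"fingers":0,"tx":0,"ty":0,"tz":-0.7,"roll":0},{"fingers":0,"tx":0,"ty":0,"tz":-1,"roll":0},{"fingers":0,"tx":0,"ty":0,"tz":-1.2,"roll":0},{"fingers":0,"tx":0,"ty":0,"tz":-1.2,"roll":0}]'
python3 ft.py
```

```text
clock: 13.02
tcp_pos: [0.478, 0.0342, 0.1043]
eef_rot: [-3.141, -0.001, -3.049]
ft_force: [-1.3, 0.6, 1.0]
finger_gap: 0.0005
clock: 13.65
tcp_pos: [0.4784, 0.035, 0.0925]
eef_rot: [-3.142, 0.001, -3.049]
ft_force: [-0.7, -1.0, 2.6]
finger_gap: 0.0
[0.47840504 0.03496556 0.09256826] [ 0.84476242 -0.21787952  2.59807971]
```

```bash
python3 -m pendant '[{"fingers":0,"tx":0,"ty":0,"tz":0.3,"roll":0},{"fingers":0,"tx":0,"ty":0,"tz":0.8,"roll":0},{"fingers":0,"tx":0,"ty":0,"tz":2.5,"roll":0},{"fingers":0,"tx":0,"ty":0,"tz":6,"roll":0},{"fingers":0,"tx":0,"ty":0,"tz":11,"roll":0}]'
python3 -m pendant '[{"fingers":0,"tx":-1,"ty":3,"tz":3,"roll":0},{"fingers":0,"tx":-3,"ty":8,"tz":5,"roll":0},{"fingers":0,"tx":-6,"ty":13,"tz":5,"roll":0},{"fingers":0,"tx":-8,"ty":18,"tz":5,"roll":0},{"fingers":0,"tx":-10,"ty":22,"tz":5,"roll":0}]'
python3 -m pendant '[{"fingers":0,"tx":0,"ty":0,"tz":0,"roll":0},{"fingers":0,"tx":0,"ty":0,"tz":0,"roll":0},{"fingers":0,"tx":0,"ty":0,"tz":0,"roll":0},{"fingers":0,"tx":0,"ty":0,"tz":0,"roll":0},{"fingers":0,"tx":0,"ty":0,"tz":0,"roll":0}]'
python3 - <<'E'
from plant import *
import cv2,numpy as np
a=cv2.imread('pics/top0.png');b=camera('top')[...,::-1].copy();cv2.imwrite('pics/top1.png',b)
f=lambda i:cv2.resize(i[120:285,225:445],None,fx=1.8,fy=1.8,interpolation=cv2.INTER_CUBIC)
d=np.clip(cv2.absdiff(f(a),f(b)).astype(int)*3,0,255).astype('uint8')
cv2.imwrite('pics/cmp.png',np.vstack([np.hstack([f(a),f(b)]),np.hstack([d,f(cv2.resize(b,None,fx=1,fy=1))])]))
E
```

```text
clock: 14.58
tcp_pos: [0.4764, 0.0346, 0.202]
eef_rot: [-3.141, -0.005, -3.049]
ft_force: [1.6, 0.4, 0.9]
finger_gap: 0.0001
clock: 15.2
tcp_pos: [0.3764, 0.2562, 0.2521]
eef_rot: [-3.141, -0.001, -3.048]
ft_force: [1.1, 1.6, -0.6]
finger_gap: -0.0002
clock: 15.82
tcp_pos: [0.3783, 0.2544, 0.2523]
eef_rot: [-3.142, -0.0, -3.05]
ft_force: [-1.1, 0.1, 0.3]
finger_gap: 0.0003
```

View pics/cmp.png

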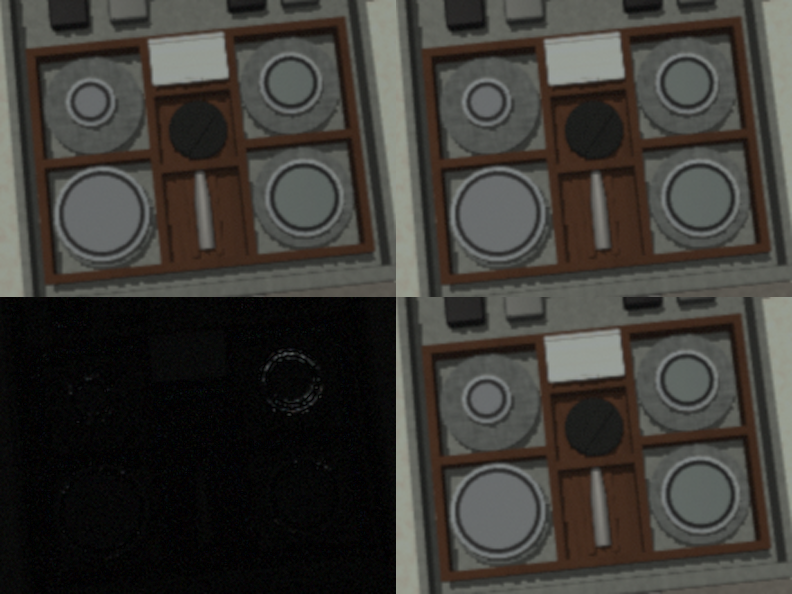

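The before/after difference is almost empty. Only filter_m's rim shows a faint trace, less than a pixel of shift, and the nozzle, cap and flap are unchanged. I'll hand the job in.

```bash
python3 -c "
from plant import *
print(close_job())"
```

```text
the job is handed in; nothing more can be done
None
```

I pressed all four filters once each with closed fingertips, in the order s, m, l, xl, and handed the job in at about 16 s of the 48 s allowed. The hand-in gives no verdict.

| Filter | Sank about | Force |
|---|---|---|
| filter_s | 5.6 mm | 2.6 N |
| filter_m | 5.3 mm | 2.9 N |
| filter_l | 5.4 mm | 2.3 N |
| filter_xl | 5.4 mm | 2.6 N |

- **How depth was measured:** I worked it out from the tool height against the stated 81 mm filter top, and did not see it directly. The measured forces fit the stated spring.
- **After the presses:** The top picture from the end matches the first one, so the seats look to be back up. The nozzle, lens cap and flap did not move visibly. I did not touch the purple, red or turquoise look-alikes.
- **One small disagreement:** The difference picture shows a faint trace around filter_m's rim. I read that as a sideways shift of less than one pixel (about 1 mm or less), but I did not measure it. The other three filters show almost no difference.
- **Robot at the end:** It stands clear to the left of the drawer at [0.378, 0.254, 0.252], with no force on the tool beyond noise.

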